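Seat the tube tray on the shaker's locating pin

ROBOT

A 7-joint arm with a two-finger parallel gripper is mounted at the origin on the work surface. World frame = base frame: x ahead of the robot, y to its left, z up, the work surface at z = 0. Lengths are in m, angles in degrees, forces in N, time in s.
With the tool pointing down it reaches from about 0.425 to 0.875 m from the base axis. Payload 8.4 kg.
Tool frame: the origin (TCP) lies at the very end of the fingers, on their centre line; the grasp point (between the pads) lies 19 mm behind it; z points along the fingers, y is the line along which they close (so a half turn about z gives the same grasp; the last joint's range is limited). The gripper opens to 85 mm and grips with 20 to 120 N. Pads are 22 mm wide; open, the fingers measure 114 mm over their backs; the gripper's body (76 mm by 85 mm) begins 54 mm behind the grasp point. The pads swing forward as they close: fully open they stand 13 mm farther back than shut.
Start: joints at [59.003, 19.091, 2.286, 83.961, -0.768, 76.965, -3.352], TCP at [0.278, -0.588, 0.231] pointing down, gripper open.
Joint ranges: [-147.57, 147.57], [-21.85, 119.76], [-74.77, 79.35], [14.55, 137.4], [-85.83, 265.84], [4.83, 119.75], [-152.11, 152.11]. Speed limits (degrees/s): [127.2, 127.2, 159.86, 159.86, 180, 180, 180].

INTERFACE

Orientations are given as [roll, pitch, yaw] about the fixed x, y, z axes, in that order (R = Rz(yaw) Ry(pitch) Rx(roll)).
In Python, from plant import get_obs, snapshot, job_done gives the robot as it stands.
- The arm moves only by the tool drive_tool, never from a script. Its argument "targets" is a list of rows, each a list of 7 numbers: the shift along the tool's x, y, z in units of 40 cm (1.0 is 40 cm), then the turn, a rotation vector about the tool's x, y, z in units of 30 degrees (1.0 is 30 degrees), then the finger opening in mm, from 0 to 85.4. A call has 1 to 10 rows; each row shifts and turns the commanded pose from where the row before left it, along the tool's axes as they then stand; what a row does not reach is not made up. A row lasts 1/8 s, in which the tool goes at most 62.5 mm and 10.7 degrees, less where a joint would pass 70% of its speed; a pose out of reach is approached as far as the arm can. A call with a number of a shift or a turn outside -1 to 1 is refused whole. A call with a gripper value outside its range is refused whole. The fingers move at their own pace and stop on an object; "squeeze" is the grip in N (left out, the last holds). Time passes only in rows, so rows that do not move let the fingers close. It gives the time, the measured TCP pose, the force, the opening and the grip force at its end, in the units of the state.
- get_obs(): the state, without advancing time (a new reading comes with each control period).
- snapshot(name): name is "scene" or "top" or "wrist"; returns a dict with "img" (420x560x3 uint8, red, green, blue), "vertical_fov" (degrees; the focal length in pixels is half the picture's height over the tangent of half this angle, whatever the lens; pixels are square), "cx", "cy" (the principal point, pixels), "R" (3x3) and "t" (3): a world point X has camera coordinates R X + t. Camera axes: x right, y down, z forward; pixel columns grow to the right and rows downward; lengths in m; the calibration is good to about 2 mm. A picture is of the moment at which its call begins. There is no depth.
- job_done(): hands the job in; it is judged then, once.
The state is a dict: "time": time; "qpos": joint angles; "qd": joint speeds; "joint_torque": joint torques, N m; "position": TCP position; "tcp_rot": TCP orientation; "contact_force": force on the tool from outside, world axes, zero at the start; "ft_torque": the same for the moment, N m; "opening": finger opening in m; "finger_force": force on a finger pad.
Only numpy, scipy, OpenCV 4.12 (cv2) and the standard library are available. Lean on these libraries where they do the work, as an engineer would, in place of code of your own. Each camera call takes 0.05 s, during which the arm holds its last target. There are 200 camera calls.

TASK

Fetch the loose tube tray from the bench by its tube block and lay it on the shaker's carriage against the back rail, so that its base plate rides on top of the locating pin. Then slide it gently along the rail until its hole drops over the pin and the tray lies flat on the carriage, and let go. Do not press, knock or drop it hard on the shaker, and leave the other things on the bench where they are.

Things in the scene. Friction and masses are not known exactly. Their poses are not given: they have to be found in the camera images.
- shaker: orbital shaker, fixed (sizes in mm); origin on the bench under the housing's middle, x from its control panel (front) to its back, y to its left, z up. Housing 180 (x) x 270 (y) x 64 high, lower panel in front to x = -145. On top the flat grey carriage, 140 (x) x 240 (y), with rail and pin. The drive holds it still when handled gently; keep the force between tray and shaker under 40 N, knocks included.
- deck_mean (a point): middle of the carriage's flat top face (the deck), 90 above the bench, when the carriage is centred; axes as the shaker's. Carriage, rail and pin are one rigid piece that keeps the housing's yaw, but the drive stops it anywhere up to 10 off centre in the shaker's x and up to 10 in y, different every time. No reading shows this: rail and pin must be felt for or seen.
- rail_mean (a point): middle of the top edge of the back rail's front face when the carriage is centred (true rail up to 10 off, as deck_mean says). Straight aluminium rail along the shaker's y at the back of the deck, 240 long, 8 thick, top 16 above the deck; its front face is 55.5 behind (+x) the pin's axis.
- pin_mean (a point): foot of the locating pin, at deck height, when the carriage is centred (shaker x = 0, y = 55; true pin up to 10 off in x and up to 10 in y). Steel dowel standing 8 above the deck, 10 in diameter up to 5.5, then tapering to a flat top 6 wide. With a tray seated it shows 2 above the tray's plate.
- tray_block (a point): centre of the upright grey tube block of the loose tray (sizes in mm), half-way up, 28.5 above the plate's underside; axes: z up, y along the tray to its hole. Block 80 (x) x 40 (y) x 45 high, on the middle of an aluminium plate 110 (x) x 180 (y) x 6. Tray 0.3 to 0.55 kg. Grip the 40 wide way, along y. It starts within 0.65 rad of the shaker's yaw (+x edge goes to the rail; no half turn).
- tray_hole (a point): centre of the tray's locating hole at the plate's underside, 55 from the tray's middle along its +y, at x = 0; 13 in diameter, right through. With the plate's +x edge against the rail, hole and pin agree in x to 0.5 and meet when the tray slides along the rail. A tray let go while riding on the pin leans 3 to 5 degrees, its other end on the deck; seated, this point is at deck height.
- pipette_a: single-channel pipette lying on the bench between the shaker and the tray, 240 long, 26 wide, about 38 high, long axis along its x (bystander)
- pipette_b: second pipette of the same kind lying at the back of the bench (bystander)
- tube_rack: blue microtube rack, 70 x 120 x 50 high (bystander)
- flask: conical glass flask with a foil cap, 82 wide at the foot, 121 high (bystander)
- tip_box: open yellow pipette-tip box, 85 x 120 x 50 high (bystander)
- microplate: white 96-well microplate, 86 x 128 x 14 high (bystander)
- mouse: black computer mouse, 106 x 60 x 34 high (bystander)

How it is judged:
By the outcome, as a careful person would: the job done as asked, in the order asked, and still so for the second after the job is handed in, with the robot touching nothing.
It also fails if it takes over 45 s, if anything falls off the work surface, if the arm or the gripper's body presses on something with over 40 N, if the wrist force passes 120 N, or if a joint passes its speed limit or range.

## Working session

There is one attempt and no reset: what is moved stays moved. The work goes in short steps, Python scripts to look and compute and a tool call to move; the robot and the scene stay as the last step left them, time stands still between calls to the robot, and variables do not carry over. Pictures are saved under pics/ and viewed, at most 10 in all, crops included, and the job is handed in when it is done.

Besides the shell and the picture viewer there is one more tool, called after "Call:" as name(argument=value, ...) on one line, values as JSON. drive_tool: Moves the arm, as the interface text tells. Its arguments: {"type":"object","properties":{"targets":{"type":"array","items":{"type":"array","items":{"type":"number"}}},"squeeze":{"type":"number"}},"required":["targets"]}

```bash
mkdir -p pics; ls
python3 - <<'E'
from plant import *
import cv2,numpy as np
o=get_obs();print(o)
for n in("scene","top"):
    s=snapshot(n);print(n,s["vertical_fov"],s["cx"],s["cy"],s["R"],s["t"])
    np.savez(n+".npz",**s)
    cv2.imwrite(f"pics/{n}0.png",s["img"][:,:,::-1])
E
```

```text
pics
{'time': 0.0, 'qpos': array([59.00361436, 19.13131561,  2.28478779, 84.01059775, -0.76621163,
       76.96781412, -3.35130006]), 'qd': array([-0.01546234, -0.03120605, -0.04487872, -0.02170781,  0.08093363,
        0.06844789, -0.01893526]), 'joint_torque': array([-3.10280866e-04, -6.58553410e+01,  1.36497494e+00, -4.05569744e+01,
        1.65999419e-02,  1.25141395e-02,  3.96695754e-06]), 'position': array([ 0.27767603, -0.58718838,  0.23043028]), 'tcp_rot': array([-1.79905822e+02,  7.95564262e-03,  2.53123483e+01]), 'contact_force': array([ 0.20741848, -0.33581364,  0.47915479]), 'ft_torque': array([-0.02216779,  0.00034322,  0.02021409]), 'finger_force': 0.0, 'opening': 0.08518009327908978}
scene 56.92724081283507 281.91070088987493 207.84721989780442 [[-0.71554813  0.69839765  0.01521832]
 [ 0.48699266  0.51433356 -0.70590307]
 [-0.50082833 -0.49769641 -0.70814495]] [ 0.432943   -0.25846591  1.40012816]
top 46.71471798194033 276.51973876190823 208.3239412739957 [[-0.01665567 -0.9997962  -0.01140778]
 [-0.99168418  0.01797456 -0.1274339 ]
 [ 0.12761298  0.00919042 -0.99178146]] [0.00906395 0.60645423 1.34916686]
```

View pics/top0.png

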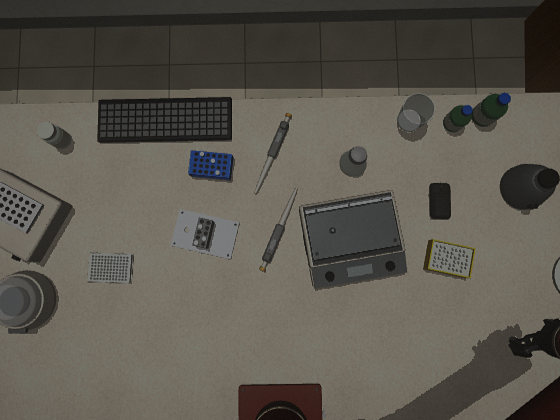

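View pics/scene0.png

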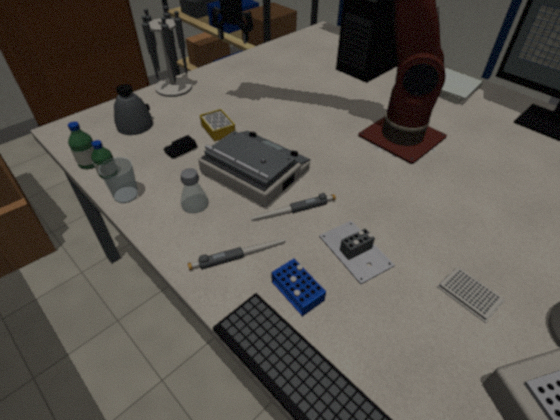

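The top view shows the tray near (205,234) with its block at (203,233), the shaker near (352,240), the pin at about (333,230), and pipette_a between them. I'll zoom in on this area.

```bash
cat > h.py <<'E'
import numpy as np,cv2
from plant import *
def ray(s,u,v):
    f=210/np.tan(np.radians(float(s["vertical_fov"]))/2)
    R,t=s["R"],s["t"]
    d=R.T@np.array([(u-s["cx"])/f,(v-s["cy"])/f,1.]);return -R.T@t,d
def at(s,u,v,z):
    c,d=ray(s,u,v);return c+d*(z-c[2])/d[2]
def proj(s,X):
    f=210/np.tan(np.radians(float(s["vertical_fov"]))/2)
    c=np.atleast_2d(X)@s["R"].T+s["t"];return c[:,:2]/c[:,2:]*f+[float(s["cx"]),float(s["cy"])]
E
python3 - <<'E'
import cv2,numpy as np
a=cv2.imread("pics/top0.png")
b=cv2.convertScaleAbs(a,alpha=1.6,beta=10)
A=cv2.resize(b[200:270,160:250],None,fx=6,fy=6,interpolation=cv2.INTER_CUBIC)  #540x420
B=cv2.resize(b[185:295,295:415],None,fx=5,fy=5,interpolation=cv2.INTER_CUBIC)  #600x550
cv2.imwrite("pics/tA.png",A);cv2.imwrite("pics/tB.png",B)
E
```

```text
(no output)
```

View pics/tA.png

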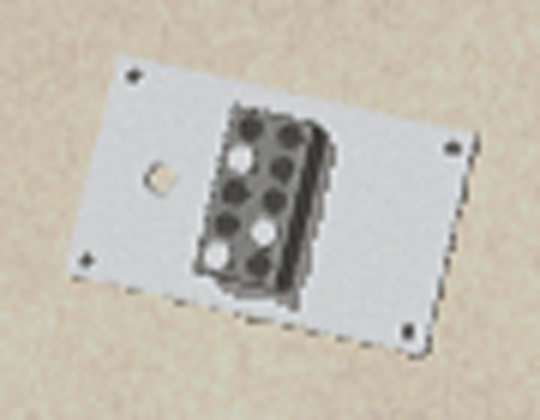

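View pics/tB.png

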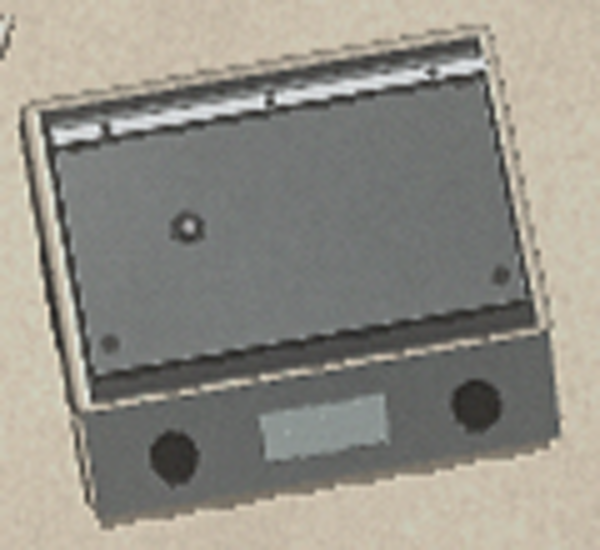

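Tray crop: plate corners (118,58), (478,133), (428,355), (70,277), hole (160,179). Shaker crop: pin (187,227), rail foot line (58,150)–(488,80), deck front corners (92,375), (528,300). Next I fit poses to these points.

Run:
```python
from h import *
from scipy.optimize import least_squares
s=dict(np.load("top.npz"))
print("cam",-s["R"].T@s["t"])
U=lambda p,k,o:(np.array(p)+.5)/k-.5+o
def fit(pts,mod,z0,k,o,x0):
    px=U(pts,k,o)
    mod=np.array(mod,float)/1000
    def f(q):
        c,n=np.cos(q[2]),np.sin(q[2])
        P=np.c_[mod[:,:2]@np.array([[c,n],[-n,c]])+q[:2],mod[:,2]]
        return (proj(s,P)-px).ravel()
    r=least_squares(f,x0);print(r.x,np.degrees(r.x[2]),np.round(r.fun,2).reshape(-1,2).tolist());return r.x
q=fit([[118,58],[478,133],[428,355],[70,277],[160,179]],[[55,90,6],[55,-90,6],[-55,-90,6],[-55,90,6],[0,55,6]],0,6,[160,200],[.5,.2,0])
c=fit([[187,227],[92,375],[528,300],[58,150],[488,80]],[[0,55,98],[-70,120,90],[-70,-120,90],[55.5,120,90],[55.5,-120,90]],0,5,[295,185],[.5,-.1,0])
P=at(s,*U([187,227],5,[295,185]),.098);print("pin",P, "r",np.hypot(*P[:2]),"hole",at(s,*U([160,179],6,[160,200]),.006))
n=np.array([np.cos(c[2]),np.sin(c[2])])
for p in([58,150],[488,80]):
    X=at(s,*U(p,5,[295,185]),.09);print("rail",X,(X-P)[:2]@n)
# housing corners z=.064? tray block top
print("tray r",np.hypot(*q[:2]))
e=dict(np.load("scene.npz"))
print("scene pin px",proj(e,P),"tray hole px",proj(e,[*(q[:2]+.055*np.array([-np.sin(q[2]),np.cos(q[2])])),.006]))
```

```text
cam [ 0.42939083 -0.01423806  1.4154649 ]
[ 0.54019464  0.20796817 -0.22520544] -12.903321330878235 [[0.1, -0.25], [0.05, -0.15], [0.14, -0.04], [-0.68, 0.06], [0.4, 0.37]]
[ 0.54459421 -0.20783141  0.14388371] 8.243929182241741 [[0.69, 0.06], [0.24, -0.01], [0.28, 0.76], [-0.71, -0.42], [-0.51, -0.41]]
pin [ 0.53690712 -0.15152654  0.098     ] r 0.5578795129830533 hole [0.55358309 0.2627398  0.006     ]
rail [ 0.58111691 -0.08303808  0.09      ] 0.053573357523784844
rail [ 0.61556575 -0.31998896  0.09      ] 0.05369036755500342
tray r 0.5788445435043087
scene pin px [[262.98150387 158.76187975]] tray hole px [[368.2332189  263.02920723]]
```

Call:
drive_tool(targets=[[0.115,-0.08,-0.02,0,0,0,85],[0.115,-0.08,-0.02,0,0,0,85],[0.115,-0.08,-0.01,0,0,0,85],[0.115,-0.08,0,0,0,0,85],[0.115,-0.08,0,0,0,0,85],[0.115,-0.08,0,0,0,0,85],[0.115,-0.08,0,0,0,0,85],[0.115,-0.08,0,0,0,0,85]], squeeze=60)

```text
time: 1.1
position: [0.5016, -0.1971, 0.2511]
tcp_rot: [-180.0, 0.0, 25.3]
contact_force: [1.5, 0.6, 1.0]
opening: 0.0849
finger_force: 0.0
```

Call:
drive_tool(targets=[[0.066,-0.11,0,0,0,0,85],[0.066,-0.11,0,0,0,0,85],[0.066,-0.11,0,0,0,0,85],[0.066,-0.11,0,0,0,0,85],[0.066,-0.11,0,0,0,0,85],[0.066,-0.11,0,0,0,0,85],[0,0,0,0,0,0.32,85],[0,0,0,0,0,0.32,85],[0,0,0,0,0,0.32,85],[0,0,0,0,0,0.32,85]])

```text
time: 2.35
position: [0.5312, 0.1075, 0.2509]
tcp_rot: [180.0, 0.0, -13.4]
contact_force: [0.2, 0.7, -0.7]
opening: 0.085
finger_force: 0.0
```

Call:
drive_tool(targets=[[-0.018,-0.125,0,0,0,-0.017,85],[-0.018,-0.125,0,0,0,0,85],[0,0,0,0,0,0,85]])

```text
time: 2.72
position: [0.5382, 0.2131, 0.2509]
tcp_rot: [-179.9, 0.1, -12.2]
contact_force: [0.2, 0.4, 0.1]
opening: 0.0849
finger_force: 0.0
```

Run:
```python
from h import *
s=snapshot("wrist");np.savez("w1.npz",**s);cv2.imwrite("pics/w1.png",s["img"][:,:,::-1])
o=get_obs();print(o["position"],o["tcp_rot"])
```

```text
[0.5388912  0.21027574 0.25079043] [-1.79986382e+02  7.35669399e-02 -1.23680617e+01]
```

View pics/w1.png

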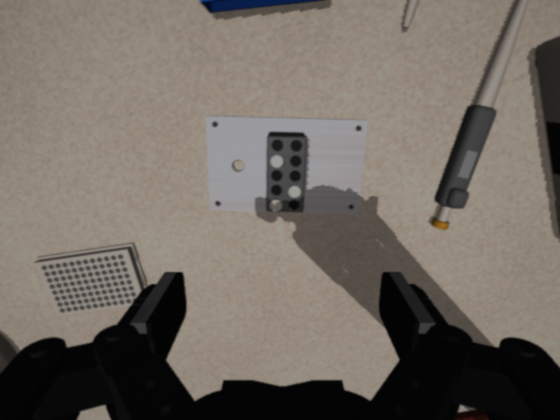

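Wrist view: plate corners at (206,116), (367,121), (362,214), (209,211), hole at (238,165), block centred near (286,172).

Run:
```python
from h import *
from scipy.optimize import least_squares
s=dict(np.load("w1.npz"))
px=np.array([[206.5,116.5],[367,121],[362.5,213.5],[209,211],[238,165.5]])
m=np.array([[55,90,6],[55,-90,6],[-55,-90,6],[-55,90,6],[0,55,6]])/1000
def f(q):
    c,n=np.cos(q[2]),np.sin(q[2]);P=np.c_[m[:,:2]@np.array([[c,n],[-n,c]])+q[:2],m[:,2]]
    return (proj(s,P)-px).ravel()
r=least_squares(f,[.54,.2,-.2],loss='soft_l1');q=r.x;print(q,np.degrees(q[2]),np.round(f(q),1).reshape(-1,2).tolist())
o=get_obs();p=o["position"];y=np.radians(o["tcp_rot"][2]);d=q[:2]-p[:2]
print(p,o["tcp_rot"],"tool x,y units",np.array([d@[np.cos(y),np.sin(y)],d@[np.sin(y),-np.cos(y)]])/.4)
```

```text
[ 0.54014554  0.20904135 -0.235048  ] -13.467258122905156 [[-0.9, -0.1], [1.2, -0.7], [-3.6, 0.5], [0.9, -0.3], [0.2, 0.8]]
[0.5388912  0.21027574 0.25079043] [-1.79986382e+02  7.35669399e-02 -1.23680617e+01] tool x,y units [0.00372406 0.0023427 ]
```

Call:
drive_tool(targets=[[0.003,0.001,0.13,0,0,0.028,85],[0,0,0.13,0,0,0,85],[0,0,0.12,0,0,0,85],[0,0,0.08,0,0,0,85],[0,0,0.07,0,0,0,85],[0,0,0.04,0,0,0,85],[0,0,0.016,0,0,0,85],[0,0,0,0,0,0,85]])

```text
time: 3.78
position: [0.541, 0.2074, 0.0173]
tcp_rot: [-180.0, -0.0, -13.4]
contact_force: [-0.4, 0.6, 0.5]
opening: 0.0847
finger_force: 0.0
```

Close gently, then lift a little.

Call:
drive_tool(targets=[[0,0,0,0,0,0,60],[0,0,0,0,0,0,50],[0,0,0,0,0,0,40],[0,0,0,0,0,0,30],[0,0,0,0,0,0,30],[0,0,0,0,0,0,30],[0,0,0,0,0,0,30],[0,0,0,0,0,0,30]], squeeze=60)

```text
time: 4.78
position: [0.5413, 0.2083, 0.0178]
tcp_rot: [-179.9, -0.1, -13.4]
contact_force: [-0.8, 0.9, 6.0]
opening: 0.0396
finger_force: 61.6
```

Call:
drive_tool(targets=[[0,0,-0.02,0,0,0,30],[0,0,-0.05,0,0,0,30],[0,0,-0.1,0,0,0,30],[0,0,-0.1,0,0,0,30],[0,0,-0.1,0,0,0,30],[0,0,-0.05,0,0,0,30],[0,0,-0.02,0,0,0,30],[0,0,0,0,0,0,30],[0,0,0,0,0,0,30]])

```text
time: 5.9
position: [0.5401, 0.2073, 0.1918]
tcp_rot: [179.9, 0.1, -13.4]
contact_force: [0.0, -0.3, -4.5]
opening: 0.0395
finger_force: 61.7
```

Call:
drive_tool(targets=[[0,0,0,0,0,-0.12,30],[0,0,0,0,0,-0.24,30],[0,0,0,0,0,-0.24,30],[0,0,0,0,0,-0.12,30]])

```text
time: 6.4
position: [0.5401, 0.2074, 0.1917]
tcp_rot: [180.0, 0.1, 8.4]
contact_force: [0.1, 0.3, -5.7]
opening: 0.0392
finger_force: 61.6
```

Call:
drive_tool(targets=[[-0.016,0.06,0,0,0,0,30],[-0.016,0.1,0,0,0,0,30],[-0.017,0.13,0,0,0,0,30],[-0.017,0.13,0,0,0,0,30],[-0.017,0.13,0,0,0,0,30],[-0.017,0.13,0,0,0,0,30],[-0.017,0.13,0,0,0,0,30],[-0.016,0.1,0,0,0,0,30],[-0.016,0.06,0,0,0,0,30],[0,0,0,0,0,0,30]])

```text
time: 7.65
position: [0.5357, -0.1875, 0.1915]
tcp_rot: [-180.0, 0.1, 7.9]
contact_force: [-0.2, 1.1, -4.8]
opening: 0.0394
finger_force: 61.7
```

Run:
```python
from h import *
o=get_obs();print(o["position"],o["tcp_rot"],o["contact_force"],o["ft_torque"])
for n in("wrist","top"):
    s=snapshot(n);np.savez(n[0]+"2.npz",**s)
    i=s["img"][:,:,::-1]
    if n=="top": i=cv2.convertScaleAbs(cv2.resize(i[185:295,295:415],None,fx=5,fy=5,interpolation=cv2.INTER_CUBIC),alpha=1.6)
    cv2.imwrite(f"pics/{n}2.png",i)
```

```text
[ 0.53566484 -0.18753294  0.19151091] [-1.79976276e+02  1.36860394e-01  7.94999167e+00] [-0.16219144  1.11890926 -4.82863291] [ 0.05750784 -0.02859491 -0.00483296]
```

View pics/wrist2.png

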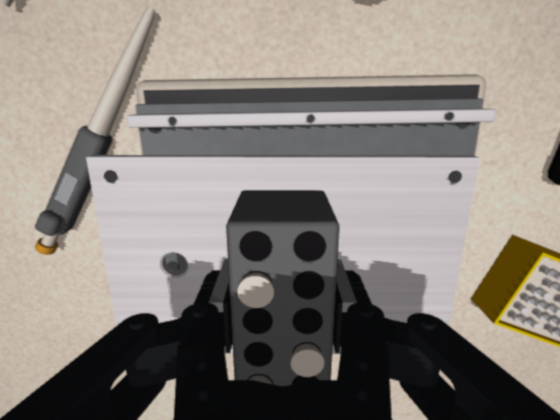

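Wrist view: tray plate's back edge runs along row 157 from (88,157) to (478,157). The rail top is the band from (129,120) to (494,116), and the hole is at (174,264). I'll measure the edges to subpixel.

Run:
```python
from h import *
s=dict(np.load("w2.npz"));g=cv2.GaussianBlur(cv2.cvtColor(s["img"],cv2.COLOR_RGB2GRAY),(3,3),0).astype(float)
print(g[100:135,250].astype(int))
def edge(lo,hi,sign,cols,z):
    P=[]
    for c in cols:
        d=sign*np.diff(g[lo:hi,c]);k=d.argmax()
        if 0<k<len(d)-1:
            a,b,e=d[k-1:k+2];k=k+.5*(a-e)/(a-2*b+e)
        P.append((c,lo+k+.5))
    P=np.array(P);f=np.polyfit(P[:,0],P[:,1],1);r=P[:,1]-np.polyval(f,P[:,0]);P=P[abs(r)<1];f=np.polyfit(P[:,0],P[:,1],1)
    X=[at(s,c,np.polyval(f,c),z) for c in(cols[0],cols[-1])]
    d=X[0]-X[1];print(f,len(P),np.round(X,4).tolist(),"yaw",np.degrees(np.arctan2(-d[0],d[1])));return X
cols=[c for c in range(185,435,5) if abs(c-310)>12]
t=.1915-.0178+.006
A=edge(112,132,-1,cols,.106); B=edge(145,168,1,cols,t)
n=np.array([np.cos(np.radians(8.25)),np.sin(np.radians(8.25))])
print("rail n",[x[:2]@n for x in A],"plate",[x[:2]@n for x in B],"tcp n",get_obs()["position"][:2]@n)
h=at(s,174,264,t);print("hole",h)
```

```text
[ 66  67  76  92 103 107 108 108 109 109 108 107 118 149 184 203 208 208
 208 208 207 205 202 194 173 133  94  83  94 104 107 108 108 107 108]
[-1.64332206e-02  1.29021825e+02] 45 [[0.5883, -0.1157, 0.106], [0.6132, -0.2742, 0.106]] yaw 8.919808872478418
[1.17549260e-03 1.56360245e+02] 45 [[0.5834, -0.136, 0.1797], [0.5988, -0.2468, 0.1797]] yaw 7.93774452016178
rail n [np.float64(0.565611667146393), np.float64(0.5674865541069585)] plate [np.float64(0.5578236953706718), np.float64(0.5572139431077439)] tcp n 0.5045935811374399
hole [ 0.527842   -0.13325459  0.1797    ]
```

View pics/top2.png

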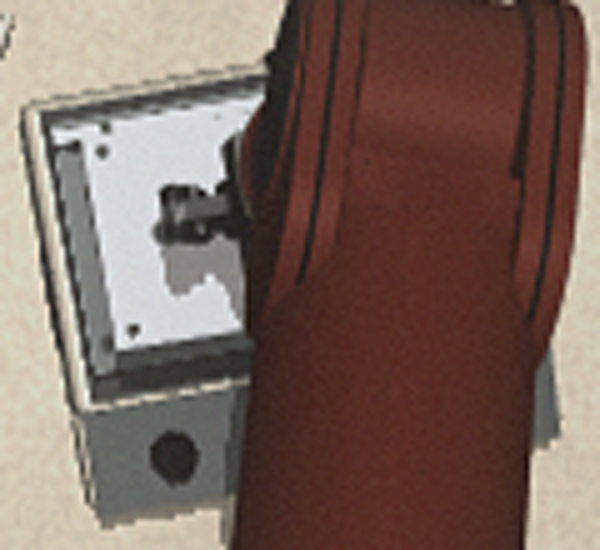

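The top view shows the tray above the deck, clear of the rail. The wrist view puts the gap to the rail at about 8 mm, with the hole about 20 mm to the +y side of the pin. I'll trim yaw and y, then descend to just above the pin.

Call:
drive_tool(targets=[[0,0.01,0,0,0,-0.023,30],[0,0,0.03,0,0,0,30],[0,0,0.05,0,0,0,30],[0,0,0.05,0,0,0,30],[0,0,0.03,0,0,0,30],[0,0,0.012,0,0,0,30],[0,0,0,0,0,0,30],[0,0,0,0,0,0,30]])

```text
time: 8.75
position: [0.538, -0.189, 0.1249]
tcp_rot: [180.0, -0.1, 8.9]
contact_force: [0.3, 0.1, -3.9]
opening: 0.0391
finger_force: 61.9
```

Call:
drive_tool(targets=[[0,0,0.003,0,0,0,30],[0,0,0.003,0,0,0,30],[0,0,0.003,0,0,0,30],[0,0,0,0,0,0,30]])

```text
time: 9.25
position: [0.5374, -0.1888, 0.1204]
tcp_rot: [-180.0, 0.0, 8.9]
contact_force: [-0.8, 0.8, -4.0]
opening: 0.0391
finger_force: 61.9
```

Call:
drive_tool(targets=[[0,0,0.003,0,0,0,30],[0,0,0.003,0,0,0,30],[0,0,0,0,0,0,30]])

```text
time: 9.62
position: [0.5374, -0.1888, 0.118]
tcp_rot: [-180.0, 0.0, 8.9]
contact_force: [0.4, 0.5, -5.2]
opening: 0.0394
finger_force: 61.9
```

Call:
drive_tool(targets=[[0,0,0.003,0,0,0,30],[0,0,0,0,0,0,30]])

```text
time: 9.88
position: [0.5374, -0.1889, 0.1168]
tcp_rot: [-180.0, 0.0, 8.9]
contact_force: [-0.6, 0.1, -4.4]
opening: 0.0393
finger_force: 61.9
```

Call:
drive_tool(targets=[[0,0,0.003,0,0,0,30],[0,0,0,0,0,0,30]])

```text
time: 10.12
position: [0.5376, -0.1889, 0.1158]
tcp_rot: [180.0, -0.0, 8.9]
contact_force: [-0.4, 0.1, -3.4]
opening: 0.0394
finger_force: 62.0
```

Call:
drive_tool(targets=[[0.004,0,0,0,0,0,30],[0.004,0,0,0,0,0,30],[0,0,0,0,0,0,30]])

```text
time: 10.5
position: [0.5409, -0.1884, 0.1158]
tcp_rot: [180.0, -0.0, 8.9]
contact_force: [-0.6, -1.1, -2.6]
opening: 0.0392
finger_force: 62.0
```

Call:
drive_tool(targets=[[0.003,0,0,0,0,0,30],[0,0,0,0,0,0,30]])

```text
time: 10.75
position: [0.5419, -0.1882, 0.1158]
tcp_rot: [180.0, -0.0, 8.9]
contact_force: [-0.5, 0.1, -1.9]
opening: 0.0394
finger_force: 62.1
```

Call:
drive_tool(targets=[[0.003,0,0,0,0,0,30],[0,0,0,0,0,0,30]])

```text
time: 11.0
position: [0.5431, -0.188, 0.1158]
tcp_rot: [-180.0, -0.0, 8.9]
contact_force: [-0.6, -0.3, -0.6]
opening: 0.0392
finger_force: 62.2
```

Call:
drive_tool(targets=[[0.003,0,0,0,0,0,30],[0,0,0,0,0,0,30]])

```text
time: 11.25
position: [0.5442, -0.1879, 0.1157]
tcp_rot: [-180.0, 0.0, 8.9]
contact_force: [-2.3, 0.2, -0.3]
opening: 0.0392
finger_force: 62.3
```

Call:
drive_tool(targets=[[0.003,0,0,0,0,0,30],[0,0,0,0,0,0,30]])

```text
time: 11.5
position: [0.5443, -0.1879, 0.1157]
tcp_rot: [-180.0, 0.1, 8.9]
contact_force: [-7.2, -0.1, 3.3]
opening: 0.0393
finger_force: 62.8
```

Call:
drive_tool(targets=[[-0.002,0,-0.001,0.03,0,0,30],[0,0,0.001,0.03,0,0,30],[0,0,0,0,0,0,30]])

```text
time: 11.88
position: [0.5443, -0.1881, 0.1153]
tcp_rot: [-178.2, 0.0, 8.8]
contact_force: [-3.1, -1.0, -4.1]
opening: 0.0392
finger_force: 62.0
```

```bash
python3 -c "
from plant import *
o=get_obs();print(o['position'],o['tcp_rot'],o['contact_force'],o['ft_torque'])"
```

```text
[ 0.54425287 -0.18810309  0.11529175] [-1.78159561e+02  4.67836772e-02  8.83903429e+00] [-3.05185904 -0.99583821 -4.11603754] [-0.28797277  0.69151646  0.20516785]
```

Call:
drive_tool(targets=[[0,0,0.002,0.03,0,0,30],[0,0,0.002,0.02,0,0,30],[0,0,0,0,0,0,30]])

```text
time: 12.25
position: [0.5443, -0.1879, 0.1139]
tcp_rot: [-176.7, 0.0, 8.9]
contact_force: [-4.9, -1.5, -4.7]
opening: 0.0391
finger_force: 62.0
```

Call:
drive_tool(targets=[[0,0,0.002,0,0,0,30],[0,0,0,0,0,0,30]])

```text
time: 12.5
position: [0.5443, -0.1879, 0.1137]
tcp_rot: [-176.7, 0.0, 8.9]
contact_force: [-6.0, -1.7, 0.4]
opening: 0.0393
finger_force: 62.5
```

Call:
drive_tool(targets=[[-0.001,0.005,0,0,0,0,30],[0,0.005,0,0,0,0,30],[0,0.005,0,0,0,0,30],[0,0,0,0,0,0,30]])

```text
time: 13.0
position: [0.545, -0.1922, 0.1133]
tcp_rot: [-176.6, 0.0, 8.9]
contact_force: [-6.7, 3.4, 0.6]
opening: 0.0392
finger_force: 62.5
```

Call:
drive_tool(targets=[[0,0.004,0,0,0,0,30],[0,0.004,0,0,0,0,30],[0,0,0,0,0,0,30]])

```text
time: 13.38
position: [0.5454, -0.1952, 0.1132]
tcp_rot: [-176.6, 0.0, 8.9]
contact_force: [-8.0, 4.6, 2.0]
opening: 0.0395
finger_force: 62.6
```

Call:
drive_tool(targets=[[-0.002,0,-0.001,0,0,0,30],[0,0.004,0,0,0,0,30],[0,0,0,0,0,0,30]])

```text
time: 13.75
position: [0.5457, -0.1988, 0.1133]
tcp_rot: [-176.7, -0.1, 8.9]
contact_force: [-0.0, 0.0, -5.1]
opening: 0.0393
finger_force: 61.9
```

Call:
drive_tool(targets=[[0,0.004,0,0,0,0,30],[0,0.003,0,0,0,0,30],[0,0,0,0,0,0,30]])

```text
time: 14.12
position: [0.5457, -0.2015, 0.1131]
tcp_rot: [-176.7, -0.0, 8.9]
contact_force: [0.7, 0.4, -3.9]
opening: 0.0394
finger_force: 61.8
```

Call:
drive_tool(targets=[[0.002,0,0,0,0,0,30],[0,0,0.001,0,0,0,30],[0,0,0,0,0,0,30]])

```text
time: 14.5
position: [0.5462, -0.2013, 0.1128]
tcp_rot: [-176.7, 0.0, 8.9]
contact_force: [-2.8, 0.1, 1.7]
opening: 0.0394
finger_force: 62.5
```

Run:
```python
from h import *
o=get_obs();print(o["position"],o["contact_force"],o["ft_torque"])
s=snapshot("wrist");np.savez("w3.npz",**s)
i=s["img"][:,:,::-1][60:340,60:340]
cv2.imwrite("pics/w3.png",cv2.convertScaleAbs(cv2.resize(i,None,fx=2,fy=2,interpolation=cv2.INTER_CUBIC),alpha=1.3))
```

```text
[ 0.54623903 -0.20128771  0.11284658] [-2.75705388  0.08634057  1.67979662] [-0.10517394  0.537907    0.15579324]
```

View pics/w3.png

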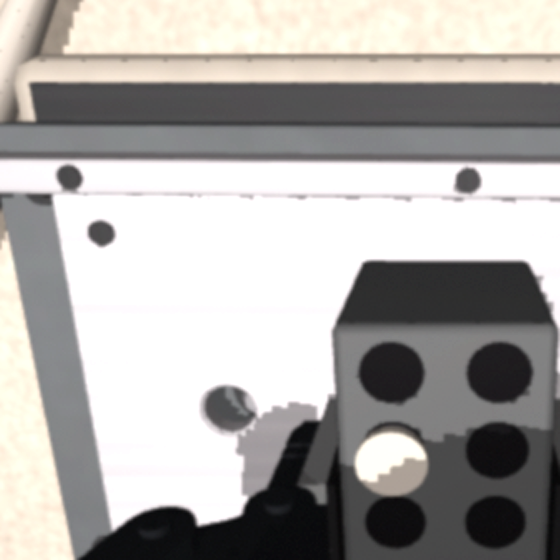

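Wrist view: the plate is against the rail. The hole is at crop (228,408), and the lit pin shows only in its right (-y) part, so a few mm remain.

Call:
drive_tool(targets=[[0,0.003,-0.0005,0,0,0,30],[0,0.003,0,0,0,0,30],[0,0,0,0,0,0,30]])

```text
time: 14.92
position: [0.5464, -0.2022, 0.1128]
tcp_rot: [-176.6, 0.0, 8.9]
contact_force: [-6.2, 4.8, 4.5]
opening: 0.0396
finger_force: 63.0
```

Call:
drive_tool(targets=[[0,0.003,0,0,0,0,30],[0,0,0,0,0,0,30]])

```text
time: 15.18
position: [0.5466, -0.2035, 0.1128]
tcp_rot: [-176.6, 0.0, 8.9]
contact_force: [-5.1, 4.2, 4.2]
opening: 0.0393
finger_force: 62.8
```

Call:
drive_tool(targets=[[0,0.003,0,0,0,0,30],[0,0,0,0,0,0,30]])

```text
time: 15.42
position: [0.5468, -0.2046, 0.1127]
tcp_rot: [-176.6, 0.0, 8.9]
contact_force: [-6.4, 5.1, 4.0]
opening: 0.0394
finger_force: 62.9
```

```bash
python3 -c "
from plant import *
o=get_obs();print(o['position'],o['tcp_rot'],o['contact_force'],o['ft_torque'])"
```

```text
[ 0.5467603  -0.20461542  0.11270052] [-1.76617432e+02  4.05282205e-02  8.92777180e+00] [-6.41059455  5.0637098   3.99278177] [0.42965134 1.05015862 0.01274559]
```

Call:
drive_tool(targets=[[-0.001,0,-0.0005,-0.012,0,0,30],[0,0.003,0,0,0,0,30],[0,0,0,0,0,0,30]])

```text
time: 15.8
position: [0.5468, -0.2074, 0.1123]
tcp_rot: [-177.1, -0.0, 8.9]
contact_force: [0.9, 0.2, -4.6]
opening: 0.0392
finger_force: 62.0
```

```bash
cat > o.py <<'E'
from plant import *
o=get_obs();print(o['position'].round(5),o['tcp_rot'].round(2),o['contact_force'].round(1),o['ft_torque'].round(3))
E
python3 o.py
```

```text
[ 0.54684 -0.20742  0.11234] [-177.06   -0.      8.85] [ 0.9  0.2 -4.6] [-0.171 -0.128  0.055]
```

Call:
drive_tool(targets=[[0,0.003,0,0,0,0,30],[0,0,0,0,0,0,30]])

```text
time: 16.05
position: [0.5469, -0.2086, 0.1124]
tcp_rot: [-177.1, 0.0, 8.9]
contact_force: [0.5, 0.3, -4.0]
opening: 0.0395
finger_force: 61.9
```

```bash
python3 o.py
```

```text
[ 0.54692 -0.20857  0.1124 ] [-1.7706e+02  1.0000e-02  8.8500e+00] [ 0.5  0.3 -4. ] [-0.127 -0.002  0.047]
```

Call:
drive_tool(targets=[[0.001,0,0.002,-0.02,0,0,30],[0,0,0,0,0,0,30]])

```text
time: 16.3
position: [0.5473, -0.2079, 0.1116]
tcp_rot: [-177.7, 0.0, 8.9]
contact_force: [0.1, 0.5, -5.1]
opening: 0.0389
finger_force: 61.9
```

```bash
python3 o.py
```

```text
[ 0.54728 -0.20787  0.1116 ] [-1.7766e+02  2.0000e-02  8.9000e+00] [ 0.1  0.5 -5.1] [-0.134  0.1    0.067]
```

Call:
drive_tool(targets=[[0,0,0.002,-0.02,0,0,30],[0,0,0,0,0,0,30]])

```text
time: 16.55
position: [0.5473, -0.2079, 0.1109]
tcp_rot: [-178.3, 0.0, 8.9]
contact_force: [-0.9, -0.3, -5.2]
opening: 0.0389
finger_force: 61.8
```

Call:
drive_tool(targets=[[0,0,0.002,-0.02,0,0,30],[0,0,0,0,0,0,30]])

```text
time: 16.8
position: [0.5472, -0.2077, 0.11]
tcp_rot: [-178.9, 0.0, 8.9]
contact_force: [-1.7, 1.8, -4.5]
opening: 0.0391
finger_force: 61.8
```

```bash
python3 o.py
```

```text
[ 0.54725 -0.20774  0.10998] [-1.7886e+02  2.0000e-02  8.9000e+00] [-1.7  1.8 -4.5] [ 0.351  0.221 -0.015]
```

Call:
drive_tool(targets=[[0,-0.002,0,0,0,0,30],[0,0,0.002,-0.02,0,0,30],[0,0,0,0,0,0,30]])

```text
time: 17.18
position: [0.5472, -0.2073, 0.1093]
tcp_rot: [-179.5, 0.0, 8.9]
contact_force: [-1.5, -0.1, -5.1]
opening: 0.039
finger_force: 61.8
```

```bash
python3 o.py
```

```text
[ 0.54721 -0.20735  0.10931] [-179.49    0.      8.89] [-1.5 -0.1 -5.1] [0.061 0.277 0.036]
```

Call:
drive_tool(targets=[[0,0,0.002,-0.017,0,0,30],[0,0,0,0,0,0,30]])

```text
time: 17.42
position: [0.5472, -0.2073, 0.1085]
tcp_rot: [-180.0, 0.0, 8.9]
contact_force: [-1.7, 0.2, -5.4]
opening: 0.0396
finger_force: 61.8
```

Call:
drive_tool(targets=[[0,0,0.002,0,0,0,30],[0,0,0,0,0,0,30]])

```text
time: 17.68
position: [0.5472, -0.2073, 0.1078]
tcp_rot: [-180.0, 0.0, 8.9]
contact_force: [-3.9, 1.7, -1.4]
opening: 0.0394
finger_force: 62.3
```

```bash
python3 o.py
```

```text
[ 0.54718 -0.20734  0.10784] [-1.7996e+02  1.0000e-02  8.8700e+00] [-3.9  1.7 -1.4] [0.346 0.514 0.14 ]
```

Call:
drive_tool(targets=[[-0.001,0,0.001,0,0,0,30],[0,0,0,0,0,0,30]])

```text
time: 17.92
position: [0.5472, -0.2073, 0.1078]
tcp_rot: [-180.0, -0.0, 8.9]
contact_force: [-2.8, 1.9, 2.0]
opening: 0.0396
finger_force: 62.7
```

Run:
```python
from h import *
import o
s=snapshot("wrist")
i=s["img"][:,:,::-1][60:340,60:340]
cv2.imwrite("pics/w4.png",cv2.convertScaleAbs(cv2.resize(i,None,fx=2,fy=2,interpolation=cv2.INTER_CUBIC),alpha=1.3))
```

```text
[ 0.54718 -0.20735  0.1078 ] [-1.7998e+02 -4.0000e-02  8.8700e+00] [-2.8  1.9  2. ] [0.579 0.592 0.116]
```

View pics/w4.png

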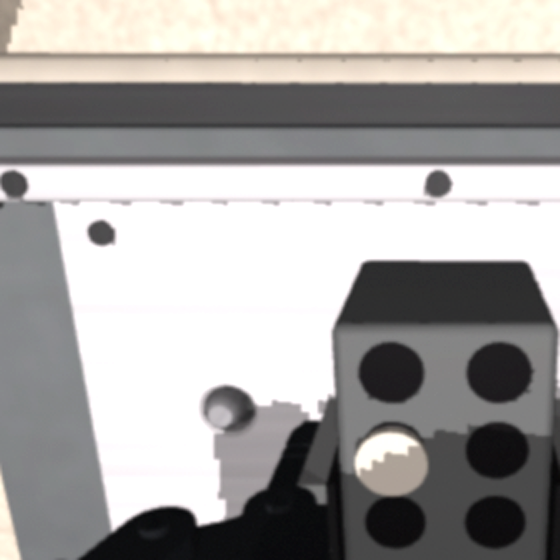

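The pin shows in the hole at crop (225,408), and the plate lies flat against the rail. I'll release with small steps.

Call:
drive_tool(targets=[[0,0,-0.001,0,0,0,38],[0,0,0,0,0,0,41],[0,0,0,0,0,0,44],[0,0,0,0,0,0,50],[0,0,0,0,0,0,58],[0,0,0,0,0,0,64],[0,0,0,0,0,0,64]], squeeze=20)

```text
time: 18.85
position: [0.5469, -0.2074, 0.1078]
tcp_rot: [-180.0, -0.0, 8.9]
contact_force: [0.5, -0.1, 0.2]
opening: 0.064
finger_force: 0.0
```

Call:
drive_tool(targets=[[0,0,-0.01,0,0,0,64],[0,0,-0.03,0,0,0,64],[0,0,-0.06,0,0,0,64],[0,0,-0.1,0,0,0,64],[0,0,-0.1,0,0,0,64],[0,0,-0.05,0,0,0,64],[0,0,0,0,0,0,64]])

```text
time: 19.73
position: [0.5478, -0.2077, 0.2503]
tcp_rot: [179.9, -0.2, 8.9]
contact_force: [-0.4, -0.6, -0.2]
opening: 0.064
finger_force: 0.0
```

Run:
```python
from h import *
import o
s=snapshot("wrist");cv2.imwrite("pics/w5.png",s["img"][:,:,::-1])
```

```text
[ 0.54783 -0.2077   0.25032] [179.91  -0.2    8.87] [-0.4 -0.6 -0.2] [-0.005  0.009 -0.059]
```

View pics/w5.png

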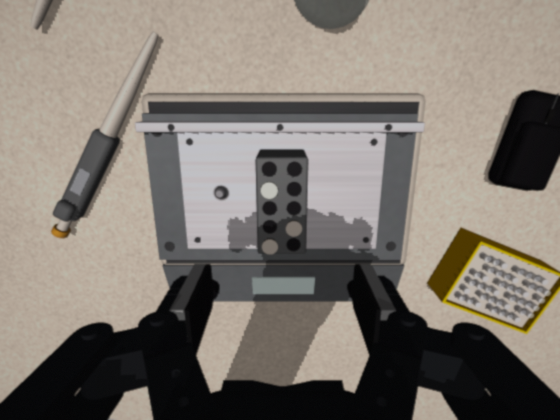

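The tray lies flat against the rail with the pin standing in its hole at (221,192), the gripper is clear, and the surrounding objects in view are untouched.

```bash
python3 -c "
from plant import *
print(job_done())"
```

```text
the job is handed in; nothing more can be done
None
```

The tray is seated flat on the carriage against the back rail, with the pin through its hole and the gripper clear; I handed the job in at about 20 s, and force readings stayed below 10 N at every step.

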